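# Switch the shop air to the triangle outlet

### The job

Switch the workshop's compressed air over to the outlet with the triangular tag: push the selector's upright tab round with a fingertip until the arm points at the middle of the triangle. Then press the round black button on the box fully down and let it come back up. The tab is only pushed: do not pull the selector up off its seat, do not press the button before the selector is set, and leave the loose brass coupler, spray can, socket and spanner where they are.

Things in the scene. Friction and masses are not known exactly. Their poses are not given: they have to be found in the camera images.
- manifold: Grey fixed box, 220 (x) x 290 (y) x 60 mm high, dark plate on top (its top 63 mm up). Origin: on the table under the selector's axis; box spans x -110..110, y -175..115 mm. +x is its back, with four outlets sticking out 34 mm; an inlet sticks out 30 mm at +y. On top at y -140 mm: black button (x -50 mm), fixed white-faced gauge (x 55 mm, 52 mm wide, 12 mm high).
- selector (a joint): Selector's angle about the vertical axis through the manifold's origin, rad. At 0 its arm points along the manifold's -x; positive is counter-clockwise from above. Stops at -2.5 and 2.5. No detents: a friction brake (0.3 N m, about 5 N at the tab) keeps it where it is left.
- tab_top (a point): Centre of the top of the selector's black upright tab, 60 mm from the axis, 114 mm above the table. The tab is 30 mm long radially, 12 mm thick. It stands on a flat arm (to 72 mm from the axis) of an aluminium disc, 100 mm across, whose top is 74 mm above the table (hub nut 79 mm); nothing else in the tab's path is higher.
- aim (a point): The point that the selector's arm points at: on the arm's centre line, 90 mm from the axis, 18 mm beyond the arm's end. Turns with the selector. The tags' centres lie on the same 90 mm circle.
- spindle (a joint): How far the selector is pulled up off its spring-loaded seat, m. 0: seated. It takes about 12 N to start lifting it.
- tag_triangle: White triangular tag (36 mm sides, 3 mm thick) fixed flat on the manifold's plate, 90 mm from the axis: the wanted outlet. Origin: centre of its underside. The four tags lie at selector values of about -2.09, -1.05, 1.05 and 2.09 rad; which lies where changes.
- tag_square: White square tag, 28 mm, 3 mm thick, fixed, another outlet. Origin: centre of its underside.
- tag_disc: White round tag, 30 mm across, 3 mm thick, fixed, another outlet. Origin: centre of its underside.
- tag_bar: White bar-shaped tag, 34 x 10 mm, 3 mm thick, fixed, another outlet. Origin: centre of its underside.
- button (a joint): How far the button is pressed, m: 0 up, 0.006 fully down. Spring return; fully down takes 5 N.
- button_top (a point): Centre of the top of the round black button (36 mm across), which is pressed straight down.
- coupler: Loose brass coupler standing on the far left corner of the manifold's top, 22 mm across, 38 mm high. Origin: centre of its underside. To be left alone.
- spray_can: Loose spray can, 66 mm across, 190 mm high, standing on the table at the left. Origin: centre of its underside. To be left alone.
- socket: Loose steel socket, 38 mm across, 50 mm high, standing on the table at the left. Origin: centre of its underside. To be left alone.
- spanner: Loose spanner, 190 mm long along its x, lying on the table at the right. To be left alone.

How it is judged (in metres and radians):
On the way, in this order (a step that is already met when the one before it is completed fails the run):
1. the fingers push the selector (contact force between the fingers and selector above 0.5 N), for 0.05 s.
2. the selector's arm points at the triangle (horizontal distance between aim and tag_triangle below 0.014 m and value of joint button below 0.002 m), for 0.2 s.
3. the button is pressed down with the selector set (horizontal distance between aim and tag_triangle below 0.014 m and value of joint button above 0.0048 m), for 0.05 s.
At the end, for the whole second after the job is handed in: The selector rests with its aim point within 14 mm of the triangle tag's centre (about 9 degrees either way), seated on its spindle, and the button, pressed at least 4.8 mm after the selector was set, is back up (all of step 2 and value of joint spindle below 0.003 m and velocity of joint selector between -0.05 and 0.05 rad/s); the robot touches nothing.
It fails at once if the selector is pulled up off its seat (more than 6 mm) (value of joint spindle above 0.006 m).
It fails at once if the button is pressed (more than 4 mm) while the selector does not point at the triangle (value of joint button above 0.004 m and horizontal distance between aim and tag_triangle above 0.016 m).
It fails at once if the coupler, spray can, socket or spanner is moved by more than 20 mm (distance of any of coupler, spray_can, socket, spanner from where it was at the start of the episode above 0.02 m).
It also fails if it takes over 48 s, if anything falls off the work surface, if the arm or the gripper's body presses on something with over 40 N, if the wrist force passes 120 N, or if a joint passes its speed limit or range.

### The arm

A 6-joint arm with a two-finger parallel gripper is mounted at the origin on the work surface. World frame = base frame: x ahead of the robot, y to its left, z up, the work surface at z = 0. Lengths are in m, angles in degrees, forces in N, time in s.
With the tool pointing down it reaches from about 0.375 to 0.9 m from the base axis. Payload 3.1 kg.
Tool frame: the origin (TCP) lies at the very end of the fingers, on their centre line; the grasp point (between the pads) lies behind it (bot.grip_depth is the z of the grasp point in the tool frame, in m); z points along the fingers, y is the direction in which the jaws open and shut (so a half turn about z gives the same grasp; the last joint's range is limited). The gripper opens to 87 mm and grips with 3 to 60 N. Pads are 19 mm wide; open, the fingers measure 117 mm over their backs; the gripper's body (75 mm by 190 mm) begins 51 mm behind the grasp point.
Start: joints at [59.903, 30.224, 82.088, -0, 67.689, -10.227], TCP at [0.212, 0.588, 0.223] pointing down, gripper open.
Joint ranges: [-176.69, 176.69], [-43.24, 126.21], [12.49, 139.97], [-82, 262], [0, 151.66], [-163.58, 163.58]. Speed limits (degrees/s): [159.86, 159.86, 180, 180, 180, 180].

### API

Orientations are given as a 3x3 rotation matrix whose columns are the frame's x, y, z axes.
In Python, from rig import bot, vision gives the robot as it stands. The module is installed in compiled form; this text tells all that it offers.
- The arm moves only by the shell command python3 -m jog 'ROWS'. ROWS is JSON, a list of rows, each a list of 3 entries, a list of its own where there are three numbers: the shift along the tool's x, y, z in mm, then the turn, a rotation vector about the tool's x, y, z in degrees, then the closure, from 0 (fully open) to 1 (shut). In form: [[[dx, dy, dz], [wx, wy, wz], fingers], ...]. A call has 1 to 12 rows; each row is the pose to reach, as a shift and turn from the pose commanded when the call began, along the tool's axes at that moment; what a row does not reach only later rows make up. A row lasts 1/12 s, in which the tool goes at most 41.7 mm and 7.16 degrees, less where a joint would pass 70% of its speed; a pose out of reach is approached as far as the arm can. A call with a gripper value outside its range is refused whole. The fingers move at their own pace and stop on an object; the grip force is fixed at half the most. Time passes only in rows, so rows that repeat a pose let the fingers close. It gives the time, the measured TCP pose, the force and the opening at its end, in the units of the state.
- bot.read_state(): the state, without advancing time (a new reading comes with each control period).
- vision.capture(name): name is "side" or "top"; returns the picture (400x640x3 uint8, red, green, blue); there is no depth.
- vision.camera_info(name): a dict with "intrinsics" (3x3 intrinsics, pixels), "camera_from_world" (4x4, takes a point from world to camera coordinates). Camera axes: x right, y up, looking along -z (the intrinsics and any distortion apply to the point x, -y, -z); pixel columns grow to the right and rows downward; lengths in m; the calibration is good to about 2 mm. A picture is of the moment at which its call begins. camera_info takes no time and is no camera call.
- bot.hand_in(): hands the job in, once; it reports no verdict.
The state is a dict: "time_s": time; "joint_positions": joint angles; "qvel": joint speeds; "tau": joint torques, N m; "position": TCP position; "tcp_rot": TCP orientation; "force": force on the tool from outside, world axes, zero at the start; "moment": the same for the moment, N m; "opening": opening from 0.0 (shut) to 1.0 (fully open).
Only numpy, scipy, OpenCV 4.12 (cv2) and the standard library are available. Lean on these libraries where they do the work, as an engineer would, in place of code of your own. Each camera call takes 0.05 s, during which the arm holds its last target. There are 200 camera calls.

## Working session

There is one attempt and no reset: what is moved stays moved. The work goes in short steps, Python scripts to look and compute and a shell command to move; the robot and the scene stay as the last step left them, time stands still between calls to the robot, and variables do not carry over. Pictures are saved under pics/ and viewed, about 8 in all and at most 12, crops included, and the job is handed in when it is done.

```bash
mkdir -p pics; python3 - <<'E'
from rig import bot, vision
import cv2, numpy as np
np.set_printoptions(precision=4,suppress=True)
for n in("top","side"):
    im=vision.capture(n); cv2.imwrite(f"pics/{n}0.png",im[:,:,::-1])
    c=vision.camera_info(n); print(n,c)
print(bot.read_state(), bot.grip_depth)
E
```

```text
top {'intrinsics': array([[464.9377,   0.    , 318.095 ],
       [  0.    , 464.9377, 202.5882],
       [  0.    ,   0.    ,   1.    ]]), 'camera_from_world': array([[ 0.0047, -0.9998,  0.0202, -0.0407],
       [ 0.9962,  0.0065,  0.0873, -0.4945],
       [-0.0874,  0.0198,  0.996 , -1.1923],
       [ 0.    ,  0.    ,  0.    ,  1.    ]])}
side {'intrinsics': array([[393.96  ,   0.    , 321.4716],
       [  0.    , 393.96  , 195.5309],
       [  0.    ,   0.    ,   1.    ]]), 'camera_from_world': array([[ 0.7375, -0.6754,  0.0036, -0.3872],
       [ 0.4189,  0.4616,  0.7819, -0.2781],
       [-0.5298, -0.5752,  0.6233, -0.8347],
       [ 0.    ,  0.    ,  0.    ,  1.    ]])}
{'time_s': 0.1, 'joint_positions': array([ 59.9028,  30.2753,  82.1483,  -0.0006,  67.6902, -10.2272]), 'qvel': array([-0.0473, -0.2101, -0.1848,  0.0792, -0.0127,  0.0178]), 'tau': array([ -0.0002, -44.0987, -17.7149,   0.0635,   0.0534,  -0.    ]), 'position': array([0.2121, 0.5872, 0.2217]), 'tcp_rot': array([[-0.9405,  0.3399, -0.001 ],
       [ 0.3399,  0.9405, -0.0017],
       [ 0.0003, -0.002 , -1.    ]]), 'force': array([-0.0658,  0.3608,  0.6637]), 'moment': array([0.0015, 0.0163, 0.0381]), 'opening': 1.0004974005934977} -0.0187
```

View pics/top0.png

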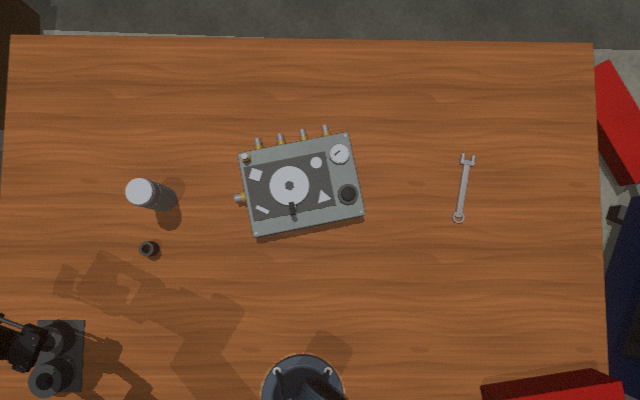

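View pics/side0.png

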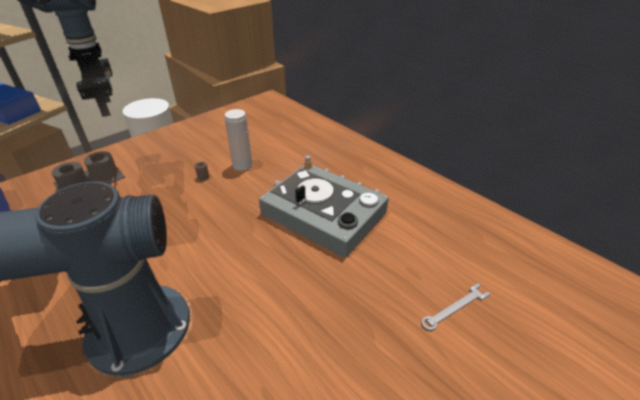

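Top view: selector disc is at (289,186), with the tab at about (292,210) pointing toward the robot. Triangle is at (324,197), button at (347,194), gauge at (340,154), disc tag at (316,162), square at (256,175) and bar at (262,209). The coupler is at (246,159), and the can, socket and spanner are well clear. Next I measure these.

```bash
cat > h.py <<'E'
import cv2, numpy as np
from rig import bot, vision
np.set_printoptions(precision=4,suppress=True)
def ray(n,u,v,z):
    c=vision.camera_info(n); K=c["intrinsics"]; T=c["camera_from_world"]; R=T[:3,:3]
    d=np.linalg.inv(K)@[u,v,1]; d=R.T@(d*[1,-1,-1]); o=-R.T@T[:3,3]
    return o+d*(z-o[2])/d[2]
def proj(n,p):
    c=vision.camera_info(n); q=c["camera_from_world"]@[*p,1]; q=c["intrinsics"]@(q[:3]*[1,-1,-1]); return q[:2]/q[2]
E
python3 - <<'E'
from h import *
im=cv2.imread("pics/top0.png"); g=im.min(2); hsv=cv2.cvtColor(im,cv2.COLOR_BGR2HSV)
m=((g>150)).astype(np.uint8); m[:, :240]=0; m[:, 365:]=0; m[:130]=0; m[240:]=0
n,_,st,ce=cv2.connectedComponentsWithStats(m)
for s,c in zip(st[1:],ce[1:]):
    if s[4]>15: print("white",s,c,ray("top",*c,0.066),ray("top",*c,0.074)[:2])
m=((im.max(2)<50)).astype(np.uint8); m[:, :240]=0; m[:, 365:]=0; m[:130]=0; m[240:]=0
n,_,st,ce=cv2.connectedComponentsWithStats(m)
for s,c in zip(st[1:],ce[1:]):
    if s[4]>10: print("dark",s,c,ray("top",*c,0.075),ray("top",*c,0.114)[:2])
cv2.imwrite("pics/c0.png",cv2.resize(im[125:245,230:370],None,fx=5,fy=5,interpolation=cv2.INTER_CUBIC))
s=cv2.imread("pics/side0.png")
cv2.imwrite("pics/c1.png",cv2.resize(s[150:255,250:395],None,fx=5,fy=5,interpolation=cv2.INTER_CUBIC))
E
```

```text
white [330 144  19  19 252] [339.1825 152.9206] [ 0.618  -0.0901  0.066 ] [ 0.6164 -0.0895]
white [241 153   6   6  24] [243.5    155.4167] [0.6095 0.1524 0.066 ] [0.6079 0.1512]
white [311 157  10  11  90] [315.6556 162.0889] [ 0.5939 -0.0303  0.066 ] [ 0.5925 -0.0302]
white [ 270  166   39   39 1075] [288.8223 184.8372] [0.5353 0.037  0.066 ] [0.5343 0.0367]
white [249 168  13  13 106] [255.1415 174.0283] [0.5621 0.1222 0.066 ] [0.5609 0.1213]
white [319 191  11  12  71] [322.9718 196.8592] [ 0.5054 -0.0492  0.066 ] [ 0.5046 -0.049 ]
white [256 206  12   8  40] [261.825 209.025] [0.4737 0.104  0.066 ] [0.4731 0.1032]
dark [342 196  12   5  18] [347.     198.6667] [ 0.5004 -0.1091  0.075 ] [ 0.4966 -0.1059]
```

View pics/c0.png

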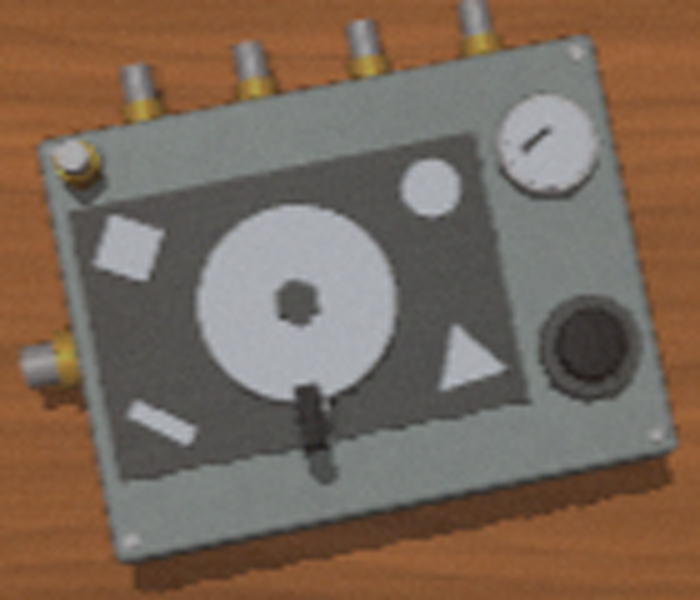

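View pics/c1.png

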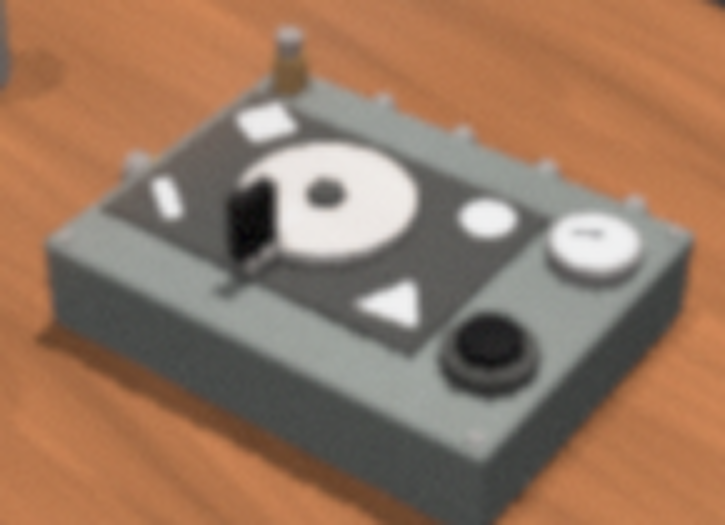

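Both crops agree: the triangle is right of the tab, so the push is counter-clockwise, at about +1.05. The tab's top edge is at side crop (250,193), full-image (300,188.6). In the top crop it's around (308,405), full-image (291.6,206). Opposite tag midpoints and the disc centre give the axis at (0.534, 0.0367).

```bash
cat >> h.py <<'E'
A=np.array([0.534,0.0367]); TRI=np.array([0.5054,-0.0492])
yaw=np.arctan2(*(TRI-A)[::-1])-np.radians(60)-np.pi   # manifold yaw
def rel(P,psi,cmd=None):
    "shift (mm) and turn (deg) in tool axes to world P, tool-y heading psi deg"
    s=bot.read_state(); R=s["tcp_rot"]; p=s["position"] if cmd is None else cmd
    cur=np.degrees(np.arctan2(R[1,1],R[0,1])); 
    return R.T@(np.array(P)-p)*1000, -((psi-cur+180)%360-180)
def onarc(theta,lag,r=0.06):
    "TCP xy when tab is at theta deg, tool lag m behind tab's centre plane; tool heading"
    a=yaw+np.pi+np.radians(theta); u=np.array([np.cos(a),np.sin(a)]); t=np.array([-u[1],u[0]])
    return A+r*u-lag*t, np.degrees(a)-180
E
python3 - <<'E'
from h import *
print("yaw",np.degrees(yaw)%360)
for n,c in(("side",(300,188.6)),("top",(291.6,206))):
    p=ray(n,*c,0.114)[:2]; d=p-A; print(n,p,np.hypot(*d),np.degrees(np.arctan2(d[1],d[0])-yaw-np.pi)%360)
for th in(-5,0,5): 
    q,_=onarc(th,0); print(th,proj("top",[*q,.114]),proj("side",[*q,.114]))
c,s=np.cos(yaw),np.sin(yaw); b=A+np.array([[c,-s],[s,c]])@[-.05,-.14]; print("button",b,ray("top",348,193.6,.078),proj("side",[*b,.078]))
q,psi=onarc(0,0.045); print(q,psi,rel([*q,.2217],psi))
E
```

```text
yaw 11.585063673474394
side [0.4693 0.0225] 0.06621395683821496 0.7572412736380398
top [0.478  0.0277] 0.056762288282213594 357.5106805761187
-5 [290.7159 207.4663] [299.6981 186.5524]
0 [292.8674 207.1376] [301.2135 187.3108]
5 [294.9818 206.6237] [302.8444 187.987 ]
button [ 0.5131 -0.1105] [ 0.5128 -0.1114  0.078 ] [347.6837 216.5974]
[0.4662 0.0687] -348.4149363265256 (array([-415.2142, -401.2508,    0.5983]), np.float64(58.5451735058752))
```

```bash
python3 -m jog '[[[-40,-39,0],[0,0,5],1],[[-75,-72,0],[0,0,10],1],[[-105,-101,0],[0,0,15],1],[[-135,-130,0],[0,0,20],1],[[-165,-159,0],[0,0,25],1],[[-195,-188,0],[0,0,30],1],[[-225,-217,0],[0,0,35],1],[[-255,-246,0],[0,0,40],1],[[-285,-275,0],[0,0,45],1],[[-315,-304,0],[0,0,50],1],[[-345,-333,0],[0,0,55],1],[[-370,-358,0],[0,0,58.5],1]]'
python3 - <<'E'
from h import *
q,psi=onarc(0,0.045); print(q,psi,rel([*q,.088],psi))
E
```

```text
time_s: 1.1
position: [0.4326, 0.1368, 0.2225]
tcp_rot: [[-0.198, 0.98, -0.0], [0.98, 0.198, 0.0], [0.0, -0.0, -1.0]]
force: [0.3, -0.3, -0.8]
opening: 0.172
[0.4662 0.0687] -348.4149363265256 (array([-73.3914,  19.514 , 134.4519]), np.float64(-0.18535089093927581))
```

```bash
python3 -m jog '[[[-35,10,0],[0,0,0],1],[[-71,19,0],[0,0,0],1],[[-71,19,30],[0,0,0],1],[[-71,19,60],[0,0,0],1],[[-71,19,90],[0,0,0],1],[[-71,19,115],[0,0,0],1],[[-71,19,128],[0,0,0],1],[[-71,19,134],[0,0,0],1],[[-71,19,134],[0,0,0],1],[[-71,19,134],[0,0,0],1]]'
python3 - <<'E'
from h import *
for th,lag in((0,.016),(0,.01),(5,.016),(10,.016),(15,.016),(20,.016),(25,.016),(30,.016),(35,.016),(40,.016),(45,.016),(50,.016)):
    q,psi=onarc(th,lag); print(th,lag,*rel([*q,.088],psi))
cv2.imwrite("pics/s1.png",cv2.resize(vision.capture("side")[120:270,220:420,::-1],None,fx=3.5,fy=3.5,interpolation=cv2.INTER_CUBIC))
E
```

```text
time_s: 1.93
position: [0.4654, 0.073, 0.0887]
tcp_rot: [[-0.202, 0.979, 0.0], [0.979, 0.202, -0.0], [-0.0, 0.0, -1.0]]
force: [0.2, -0.4, 0.6]
opening: 0.007
0 0.016 [-33.3768  -0.1671   0.683 ] 0.05059852236422557
0 0.01 [-39.3767  -0.1724   0.6831] 0.05059852236422557
5 0.016 [-38.6659  -1.3379   0.683 ] -4.949401477635774
10 0.016 [-44.0371  -2.0433   0.6832] -9.949401477635774
15 0.016 [-49.4492  -2.2779   0.6833] -14.949401477635831
20 0.016 [-54.8612  -2.0399   0.6835] -19.949401477635774
25 0.016 [-60.2319  -1.3311   0.6836] -24.949401477635774
30 0.016 [-65.5204  -0.157    0.6838] -29.949401477635774
35 0.016 [-70.6864   1.4736   0.684 ] -34.94940147763583
40 0.016 [-75.6906   3.5483   0.6842] -39.949401477635774
45 0.016 [-80.495    6.0512   0.6845] -44.949401477635774
50 0.016 [-85.0629   8.9633   0.6847] -49.949401477635774
```

View pics/s1.png

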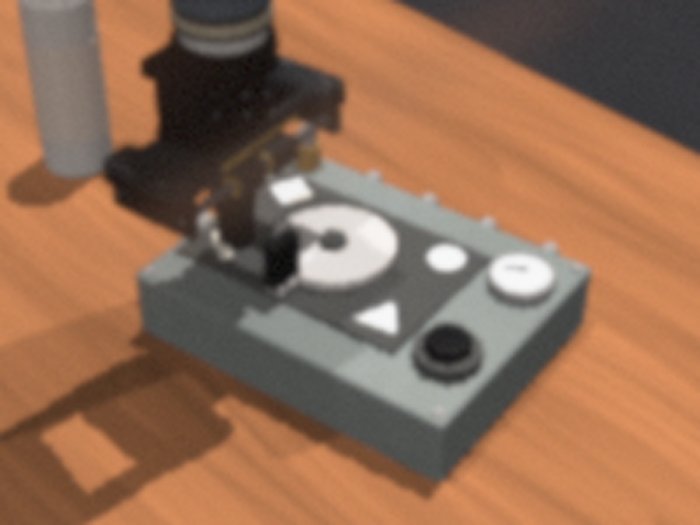

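Fingertips (crop 215,235) are beside the tab (282,258) on its left side, clear of the coupler. I'll push along the arc.

```bash
python3 -m jog '[[[-12,0,0],[0,0,0],1],[[-24,0,0],[0,0,0],1],[[-29,0,0],[0,0,0],1],[[-33,0,0],[0,0,0],1],[[-38.5,-1.5,0],[0,0,-5],1],[[-44,-2,0],[0,0,-10],1],[[-49.5,-2.5,0],[0,0,-15],1],[[-55,-2,0],[0,0,-20],1],[[-60,-1.5,0],[0,0,-25],1],[[-65.5,0,0],[0,0,-30],1],[[-70.5,1.5,0],[0,0,-35],1],[[-75.5,3.5,0],[0,0,-40],1]]'
python3 - <<'E'
from h import *
for th,lag in((40,.016),(44,.016),(48,.016),(52,.016),(56,.016),(60,.016)):
    q,psi=onarc(th,lag); print(th,lag,*rel([*q,.088],psi))
print(bot.read_state()["force"])
cv2.imwrite("pics/s2.png",np.vstack([cv2.resize(vision.capture(n)[r:r+100,c:c+200,::-1],None,fx=3,fy=3,interpolation=cv2.INTER_CUBIC) for n,r,c in(("side",145,230),("top",140,210))]))
E
```

```text
time_s: 2.98
position: [0.482, 0.0009, 0.0888]
tcp_rot: [[-0.786, 0.618, -0.004], [0.618, 0.786, 0.002], [0.004, -0.0, -1.0]]
force: [-1.5, 5.1, 2.3]
opening: 0.006
40 0.016 [-2.4438  0.3515  0.7522] 0.2352157243961983
44 0.016 [-6.6641 -0.6358  0.7347] -3.7647842756038017
48 0.016 [-10.943   -1.3262   0.7169] -7.764784275603915
52 0.016 [-15.2597  -1.7166   0.6989] -11.764784275603802
56 0.016 [-19.593   -1.8048   0.6806] -15.764784275603802
60 0.016 [-23.922   -1.5906   0.6623] -19.7647842756038
[-1.4597  5.0679  2.3405]
```

View pics/s2.png

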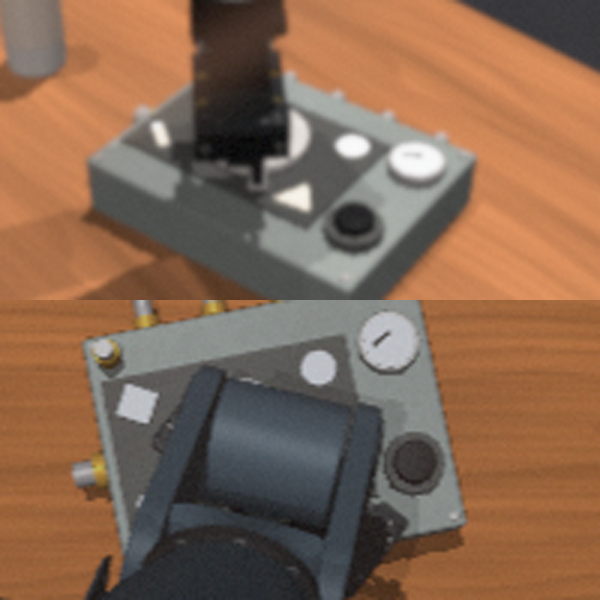

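Contact at 5 N, selector partway. In the side crop the tab is at about (258,175), still short of the triangle at (297,196). I'll push on to about 55° nominal, back off, rise and measure.

```bash
python3 -m jog '[[[-6.5,-0.5,0],[0,0,-4],1],[[-11,-1.5,0],[0,0,-8],1],[[-15,-1.5,0],[0,0,-12],1],[[-18.5,-2,0],[0,0,-15],1],[[-18.5,-2,0],[0,0,-15],1],[[-18.5,-2,0],[0,0,-15],1],[[-6,-5,0],[0,0,-15],1],[[6,-8,0],[0,0,-15],1],[[6,-8,-20],[0,0,-15],1],[[6,-8,-50],[0,0,-15],1],[[6,-8,-90],[0,0,-15],1],[[6,-8,-130],[0,0,-15],1]]'
python3 -m jog '[[[35,0,0],[0,0,0],1],[[75,0,0],[0,0,0],1],[[115,0,0],[0,0,0],1],[[155,0,0],[0,0,0],1],[[155,0,0],[0,0,0],1]]'
python3 - <<'E'
from h import *
for n in("side","top"): cv2.imwrite(f"pics/{n}3.png",vision.capture(n)[:,:,::-1])
cv2.imwrite("pics/s3.png",np.vstack([cv2.resize(cv2.imread(f"pics/{n}3.png")[r:r+100,c:c+200],None,fx=3,fy=3,interpolation=cv2.INTER_CUBIC) for n,r,c in(("side",145,230),("top",140,210))]))
for th in(50,60,70):
    q,_=onarc(th,0); print(th,(proj("side",[*q,.114])-[230,145])*3,(proj("top",[*q,.114])-[210,140])*3+[0,300])
E
```

```text
time_s: 4.08
position: [0.4742, -0.0032, 0.2198]
tcp_rot: [[-0.917, 0.398, 0.0], [0.398, 0.917, -0.001], [-0.0, -0.001, -1.0]]
force: [0.9, 0.2, -0.4]
opening: 0.002
time_s: 4.5
position: [0.3219, 0.0612, 0.2175]
tcp_rot: [[-0.918, 0.396, -0.01], [0.396, 0.918, 0.001], [0.01, -0.003, -1.0]]
force: [-0.8, 0.3, -1.3]
opening: 0.006
50 [270.7766 133.8488] [299.5694 464.308 ]
60 [282.1861 131.4715] [304.8018 452.4981]
70 [292.6575 127.9406] [307.8852 439.9831]
```

View pics/s3.png

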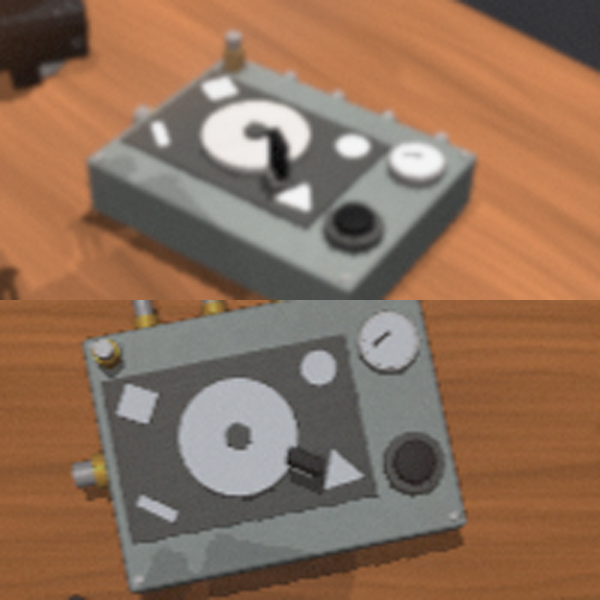

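The tab now points near the triangle. Top crop: tab (307,467), triangle (342,470). I'll zoom in to read its angle precisely.

```bash
python3 - <<'E'
from h import *
a=cv2.resize(cv2.imread("pics/top3.png")[180:215,285:340],None,fx=10,fy=10,interpolation=cv2.INTER_CUBIC)
b=cv2.resize(cv2.imread("pics/side3.png")[180:220,300:345],None,fx=10,fy=10,interpolation=cv2.INTER_CUBIC)
b=cv2.convertScaleAbs(b[:350],alpha=2); a=cv2.convertScaleAbs(a,alpha=2)
cv2.imwrite("pics/z3.png",cv2.resize(np.vstack([a[:, :450],b])[:, :],None,fx=.85,fy=.85))
im=cv2.imread("pics/top3.png")
for th in(40,45,50,55,60,65,70):
    L=[]
    for r in(.045,.075):
        q,_=onarc(th,0,r); L+=[proj("top",[*q,.114])]
    print(th,*[((p-[285,180])*8.5).round() for p in L])
E
```

```text
40 [150. 123.] [232. 189.]
45 [158. 112.] [246. 170.]
50 [165. 100.] [258. 151.]
55 [171.  88.] [268. 130.]
60 [176.  75.] [276. 109.]
65 [180.  62.] [282.  87.]
70 [183.  49.] [287.  65.]
```

View pics/z3.png

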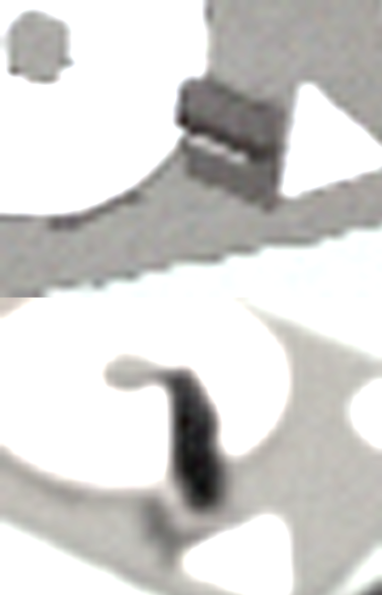

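```bash
python3 - <<'E'
from h import *
def ang(n,c,z):
    d=ray(n,*c,z)[:2]-A; return np.hypot(*d)*1000,np.degrees(np.arctan2(d[1],d[0])-yaw-np.pi)%360
print("side low outer",ang("side",(324.1,204.4),.074))
print("side top inner",ang("side",(320.5,188.7),.114))
print("top centre",ang("top",(285+231/8.5,180+113/8.5),.114))
im=cv2.imread("pics/top3.png"); m=((im.max(2)<62)).astype(np.uint8)
m[:, :300]=0;m[:,330:]=0;m[:185]=0;m[210:]=0
M=cv2.moments(m,True); print("top dark",M["m00"],M["m10"]/M["m00"],M["m01"]/M["m00"],np.degrees(.5*np.arctan2(2*M["mu11"],M["mu20"]-M["mu02"])))
print("  ->",ang("top",(M["m10"]/M["m00"],M["m01"]/M["m00"]),.105))
im=cv2.imread("pics/side3.png"); m=((im.max(2)<60)).astype(np.uint8)
m[:, :312]=0;m[:,332:]=0;m[:185]=0;m[210:]=0
M=cv2.moments(m,True); c=(M["m10"]/M["m00"],M["m01"]/M["m00"]); print("side dark",M["m00"],c,ang("side",c,.094))
b,psi=np.array([.513,-.1108]),0
for th in(60,):
    for lag in(.045,.016): q,psi=onarc(th,lag); print(lag,*rel([*q,.088],psi))
E
```

```text
side low outer (np.float64(74.33355017899544), np.float64(55.42059135257068))
side top inner (np.float64(56.38707165150455), np.float64(51.57297521792436))
top centre (np.float64(63.45653470693299), np.float64(55.283202409161426))
top dark 116.0 312.0 196.49137931034483 52.27243792078498
  -> (np.float64(66.16964866487115), np.float64(49.702308612497305))
side dark 70.0 (322.2857142857143, 197.27142857142857) (np.float64(67.9869955449784), np.float64(52.97832164250137))
0.045 [-155.0212   -3.5952  131.3866] -4.949244658244368
0.016 [-183.913    -1.0933  131.4616] -4.949244658244368
```

Estimates are about 52–56°, against 60° for the triangle. That's inside tolerance, but I'll push a further 5° to centre it.

```bash
python3 -m jog '[[[-40,-1,0],[0,0,-5],1],[[-80,-2,0],[0,0,-5],1],[[-120,-3,0],[0,0,-5],1],[[-155,-3.5,0],[0,0,-5],1],[[-155,-3.5,40],[0,0,-5],1],[[-155,-3.5,80],[0,0,-5],1],[[-155,-3.5,110],[0,0,-5],1],[[-155,-3.5,128],[0,0,-5],1],[[-155,-3.5,131],[0,0,-5],1],[[-155,-3.5,131],[0,0,-5],1],[[-155,-3.5,131],[0,0,-5],1]]'
python3 - <<'E'
from h import *
for lag in(.03,.016): q,psi=onarc(60,lag); print(lag,*rel([*q,.088],psi))
E
```

```text
time_s: 5.52
position: [0.4747, -0.0068, 0.0881]
tcp_rot: [[-0.949, 0.316, 0.003], [0.316, 0.949, -0.001], [-0.003, 0.0, -1.0]]
force: [0.6, 0.4, -0.5]
opening: 0.006
0.03 [-12.5505  -0.0355   0.1096] 0.005515960700449796
0.016 [-26.5504  -0.0368   0.1483] 0.005515960700449796
```

```bash
python3 -m jog '[[[-10,0,0],[0,0,0],1],[[-16,0,0],[0,0,0],1],[[-20,0,0],[0,0,0],1],[[-24,0,0],[0,0,0],1],[[-26.5,0,0],[0,0,0],1],[[-26.5,0,0],[0,0,0],1],[[-26.5,0,0],[0,0,0],1],[[-15,0,0],[0,0,0],1],[[0,0,0],[0,0,0],1],[[0,0,-40],[0,0,0],1],[[0,0,-80],[0,0,0],1],[[0,0,-120],[0,0,0],1]]'
python3 -m jog '[[[40,0,-10],[0,0,0],1],[[80,0,-10],[0,0,0],1],[[120,0,-10],[0,0,0],1],[[155,0,-10],[0,0,0],1],[[155,0,-10],[0,0,0],1]]'
python3 - <<'E'
from h import *
def ang(n,c,z):
    d=ray(n,*c,z)[:2]-A; return np.hypot(*d)*1000,np.degrees(np.arctan2(d[1],d[0])-yaw-np.pi)%360
for n in("side","top"): cv2.imwrite(f"pics/{n}4.png",vision.capture(n)[:,:,::-1])
im=cv2.imread("pics/side4.png"); m=((im.max(2)<60)).astype(np.uint8)
m[:, :312]=0;m[:,335:]=0;m[:185]=0;m[208:]=0
M=cv2.moments(m,True); c=(M["m10"]/M["m00"],M["m01"]/M["m00"]); print("side dark",M["m00"],c,ang("side",c,.094))
a=cv2.resize(cv2.imread("pics/top4.png")[180:215,285:340],None,fx=10,fy=10,interpolation=cv2.INTER_CUBIC)
b=cv2.resize(cv2.imread("pics/side4.png")[180:215,300:355],None,fx=10,fy=10,interpolation=cv2.INTER_CUBIC)
cv2.imwrite("pics/z4.png",cv2.resize(cv2.convertScaleAbs(np.vstack([a,b]),alpha=2),None,fx=.85,fy=.85))
R=bot.read_state()["tcp_rot"]; psi=np.degrees(np.arctan2(R[1,1],R[0,1]))
for z in(.22,.10): print(psi,*rel([.513,-.1108,z],psi))
E
```

```text
time_s: 6.52
position: [0.4737, -0.0061, 0.2086]
tcp_rot: [[-0.949, 0.315, 0.002], [0.315, 0.949, -0.0], [-0.002, 0.0, -1.0]]
force: [1.2, -0.3, -0.1]
opening: 0.005
time_s: 6.93
position: [0.3177, 0.0454, 0.2168]
tcp_rot: [[-0.949, 0.314, -0.007], [0.314, 0.95, 0.002], [0.007, -0.0, -1.0]]
force: [-0.7, 0.4, -0.7]
opening: 0.002
side dark 76.0 (323.5657894736842, 197.06578947368422) (np.float64(68.221647934222), np.float64(55.88275787957631))
71.67642663028265 [-225.6679  -87.2807   -0.9141] -0.0
71.67642663028265 [-225.1208  -87.3473  119.0846] -0.0
```

View pics/z4.png

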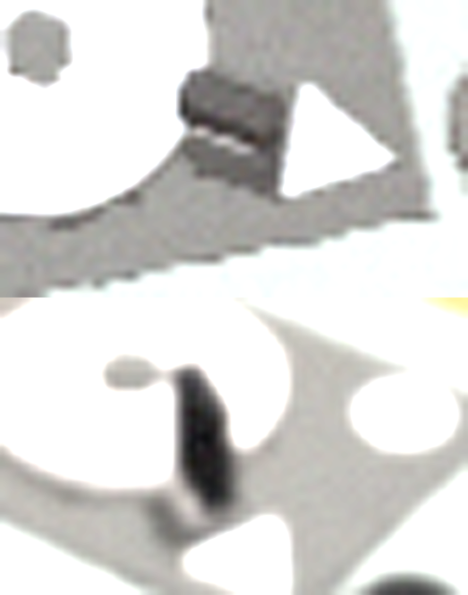

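The tab centreline now points at the middle of the triangle: arm edge slope is about 17°, and the hub-to-triangle line from (40,47) to (325,145) is 19°. All estimates are within a few degrees, so on to the button.

```bash
python3 -m jog '[[[-36,-14,0],[0,0,0],1],[[-72,-28,0],[0,0,0],1],[[-108,-42,0],[0,0,0],1],[[-144,-56,0],[0,0,0],1],[[-180,-70,0],[0,0,0],1],[[-212,-82,0],[0,0,0],1],[[-225.5,-87.5,0],[0,0,0],1],[[-225.5,-87.5,35],[0,0,0],1],[[-225.5,-87.5,70],[0,0,0],1],[[-225.5,-87.5,100],[0,0,0],1],[[-225.5,-87.5,119],[0,0,0],1],[[-225.5,-87.5,119],[0,0,0],1]]'
python3 -m jog '[[[0,0,0],[0,0,0],1],[[0,0,5],[0,0,0],1],[[0,0,10],[0,0,0],1],[[0,0,13],[0,0,0],1],[[0,0,13],[0,0,0],1]]'
python3 - <<'E'
from h import *
s=bot.read_state(); print(s["position"],s["force"]); cv2.imwrite("pics/s5.png",cv2.resize(vision.capture("side")[150:250,260:400,::-1],None,fx=4,fy=4,interpolation=cv2.INTER_CUBIC))
E
```

```text
time_s: 8.03
position: [0.5119, -0.1117, 0.0944]
tcp_rot: [[-0.949, 0.316, -0.004], [0.316, 0.949, 0.002], [0.005, 0.001, -1.0]]
force: [0.4, 0.8, 0.6]
opening: 0.002
time_s: 8.45
position: [0.5125, -0.1114, 0.0858]
tcp_rot: [[-0.949, 0.315, 0.001], [0.315, 0.949, -0.0], [-0.001, -0.0, -1.0]]
force: [-0.3, 1.0, -0.2]
opening: 0.008
[ 0.5125 -0.1114  0.0858] [-0.3063  0.9998 -0.1819]
```

View pics/s5.png

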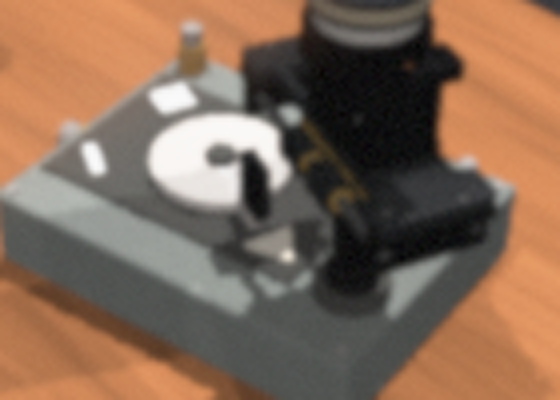

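Fingers (crop 345,275) are just above the button and the selector is undisturbed. I'll descend in small steps and watch the force.

```bash
for i in 1; do :; done
python3 -m jog '[[[0,0,2],[0,0,0],1],[[0,0,4],[0,0,0],1],[[0,0,6],[0,0,0],1],[[0,0,6],[0,0,0],1]]'
python3 -m jog '[[[0,0,2],[0,0,0],1],[[0,0,4],[0,0,0],1],[[0,0,4],[0,0,0],1]]'
python3 -m jog '[[[0,0,1],[0,0,0],1],[[0,0,2],[0,0,0],1],[[0,0,2],[0,0,0],1]]'
```

```text
time_s: 8.83
position: [0.5126, -0.1114, 0.0797]
tcp_rot: [[-0.949, 0.315, 0.001], [0.315, 0.949, -0.0], [-0.001, -0.0, -1.0]]
force: [-0.5, -0.4, 3.6]
opening: 0.007
time_s: 9.08
position: [0.5126, -0.1114, 0.0764]
tcp_rot: [[-0.949, 0.315, 0.001], [0.315, 0.949, -0.0], [-0.001, -0.0, -1.0]]
force: [-0.9, 0.1, 8.3]
opening: 0.006
time_s: 9.33
position: [0.5126, -0.1114, 0.0761]
tcp_rot: [[-0.949, 0.315, 0.002], [0.315, 0.949, -0.001], [-0.002, -0.0, -1.0]]
force: [-4.7, 0.3, 21.9]
opening: 0.007
```

Hard stop reached: 22 N with the position no longer changing, so the button is fully down. Now I lift off and back away.

```bash
python3 -m jog '[[[0,0,0],[0,0,0],1],[[0,0,-5],[0,0,0],1],[[0,0,-20],[0,0,0],1],[[0,0,-60],[0,0,0],1],[[0,0,-100],[0,0,0],1],[[0,0,-140],[0,0,0],1],[[30,12,-150],[0,0,0],1],[[65,25,-150],[0,0,0],1],[[100,40,-150],[0,0,0],1],[[140,55,-150],[0,0,0],1],[[180,70,-150],[0,0,0],1],[[180,70,-150],[0,0,0],1]]'
python3 -m jog '[[[10,0,0],[0,0,0],1],[[10,0,0],[0,0,0],1],[[10,0,0],[0,0,0],1]]'
python3 - <<'E'
from h import *
for n in("side","top"): cv2.imwrite(f"pics/{n}6.png",vision.capture(n)[:,:,::-1])
for n,(r,c,h,w) in dict(side=(150,250,105,150),top=(140,235,100,140)).items():
    d=cv2.absdiff(cv2.imread(f"pics/{n}4.png"),cv2.imread(f"pics/{n}6.png")).max(2)[r:r+h,c:c+w]; y,x=np.where(d>60); print(n,len(x),(x.min()+c,x.max()+c,y.min()+r,y.max()+r) if len(x) else "")
cv2.imwrite("pics/s6.png",np.vstack([cv2.resize(cv2.imread(f"pics/{n}6.png")[r:r+100,c:c+200],None,fx=3,fy=3,interpolation=cv2.INTER_CUBIC) for n,r,c in(("side",145,230),("top",140,210))]))
E
```

```text
time_s: 10.33
position: [0.3534, 0.0166, 0.222]
tcp_rot: [[-0.95, 0.313, -0.012], [0.313, 0.95, 0.004], [0.013, 0.0, -1.0]]
force: [0.1, -0.1, -0.6]
opening: 0.001
time_s: 10.58
position: [0.3547, 0.0146, 0.2237]
tcp_rot: [[-0.949, 0.315, 0.001], [0.315, 0.949, -0.001], [-0.001, -0.0, -1.0]]
force: [-0.4, 0.0, 0.3]
opening: 0.006
side 558 (np.int64(250), np.int64(289), np.int64(150), np.int64(254))
top 117 (np.int64(250), np.int64(291), np.int64(228), np.int64(239))
```

View pics/s6.png

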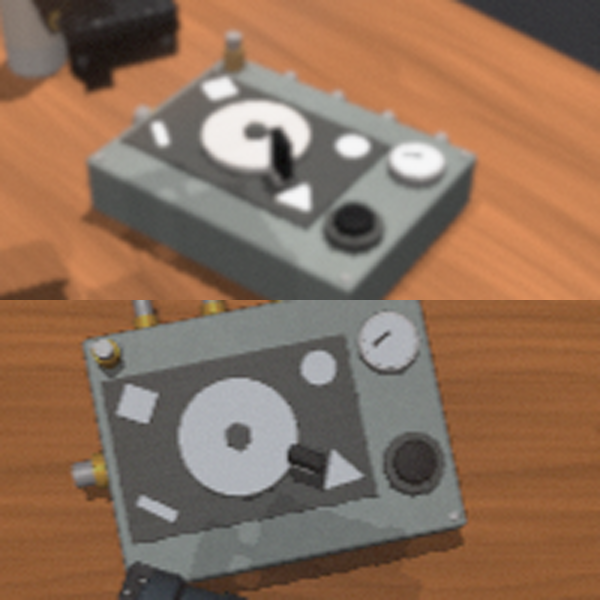

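The selector still points at the triangle (tab at top crop 305,458, triangle at 342,470). The button (side crop 354,218) is back up, and the only picture changes come from the robot and its shadow. Handing in.

```bash
python3 -c "
from rig import bot
print(bot.hand_in())"
```

```text
the job is handed in; nothing more can be done
None
```

I pushed the selector's tab counter-clockwise with the closed fingertips until the arm pointed at the triangle. Then I pressed the button and let it come back up, backed the arm clear and handed the job in at about 10.7 s; no verdict was reported.

- **Selector:** it took two pushes. After the first, my estimates of its angle were 50–56°, against about 60° for the triangle. A second push moved it about 3° further.
- **Angle uncertainty:** after the second push the estimates still disagreed. The centroid of the tab in the side camera gave 56°, and the arm's edge in the top camera gave about 61°. Both are within the ±9° limit.
- **Button:** it reached a hard stop at 22 N. After I lifted off, it looked the same as before the press.
- **Final check:** comparing pictures from before and after the press, the selector and button had not changed. The only differences were where the robot and its shadow moved. The coupler was still in place. I did not measure the can, socket and spanner again, but every move stayed clear of them.

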